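# Set the colour row out in reverse

## Task

The next cloth is printed from the other end, so move the four supplies from the store rack with the cork pads into the empty printing rack in reverse order, left and right as you see them: the thing that stands leftmost goes into the rightmost bay, the second from the left into the second from the right, and so on. Stand each one upright on the floor of its own bay, without tipping any over on the way, and let go of it.

Things in the scene. Friction and masses are not known exactly. Their poses are not given: they have to be found in the camera images.
- bottle: small brown dropper bottle with a black rubber dropper: body 33 mm across up to 70 mm height, then a neck 24 mm across and a narrow dropper, 102 mm tall in all; loose, starts upright on its cork pad (pad top 17 mm above the table), one of the four in a row. Origin: centre of its underside; z up along its axis
- jar: clear jar of pale green pigment with a yellow lid, 42 mm across and 96 mm tall; loose, starts upright on its cork pad (pad top 17 mm above the table), one of the four in a row. Origin: centre of its underside; z up along its axis
- spool: wooden spool of red thread, 38 mm across and 50 mm tall; loose, starts upright on its cork pad (pad top 17 mm above the table), one of the four in a row. Origin: centre of its underside; z up along its axis
- tin: plain reddish-brown open tin, 52 mm across and 70 mm tall, open at the top; loose, starts upright on its cork pad (pad top 17 mm above the table), one of the four in a row. Origin: centre of its underside; z up along its axis
- store_rack: store rack: holds the four things at the start, each in a bay on a cork pad; fixed light-wood, 80 x 302 mm. Bays 68 x 68 mm inside, centred at y = +111, +37, -37, -111 mm. Bay floor 14 mm above the table; fences between and round bays 6 mm thick, tops 22 mm above the table. Origin: centre of underside; x roughly away from the robot, y along the row to its left, z up. May be the nearer or farther rack
- print_rack: printing rack: four empty bare bays; fixed light-wood, 80 x 302 mm. Bays 68 x 68 mm inside, centred at y = +111, +37, -37, -111 mm. Bay floor 14 mm above the table; fences between and round bays 6 mm thick, tops 22 mm above the table. Origin: centre of underside; x roughly away from the robot, y along the row to its left, z up. May be the nearer or farther rack
- bottle_pad: fixed thin cork square, 58 x 58 x 3 mm, in the bay of the store rack where the bottle stands at the start; it stays there and so marks the bay that the bottle came from. Origin: centre of its underside
- jar_pad: fixed thin cork square, 58 x 58 x 3 mm, in the bay of the store rack where the jar stands at the start; it stays there and so marks the bay that the jar came from. Origin: centre of its underside
- spool_pad: fixed thin cork square, 58 x 58 x 3 mm, in the bay of the store rack where the spool stands at the start; it stays there and so marks the bay that the spool came from. Origin: centre of its underside
- tin_pad: fixed thin cork square, 58 x 58 x 3 mm, in the bay of the store rack where the tin stands at the start; it stays there and so marks the bay that the tin came from. Origin: centre of its underside
Things that resemble listed ones, but are neither listed nor needed, are in the scene too. Leave any grey look-alike of the spool alone. What is shaped like the bottle but red is not meant.

How it is judged:
By the outcome, as a careful person would: the job done as asked, in the order asked, and still so for the second after the job is handed in, with the robot touching nothing.
It also fails if it takes over 112 s, if anything falls off the work surface, if the arm or the gripper's body presses on something with over 40 N, if the wrist force passes 120 N, or if a joint passes its speed limit or range.

## Robot

A 6-joint arm with a two-finger parallel gripper is mounted at the origin on a cart in front of the work surface, level with it; the furniture and walls round the work are solid. World frame = base frame: x ahead of the robot, y to its left, z up, the work surface at z = 0. Lengths are in mm, angles in rad, forces in N, time in s.
With the tool pointing down it reaches from about 350 to 975 mm from the base axis. Payload 7.1 kg.
Tool frame: the origin (TCP) lies at the very end of the fingers, on their centre line; the grasp point (between the pads) lies 19 mm behind it (ctrl.grasp_offset is the distance from the TCP to the grasp point, in mm); z points along the fingers, y is the line along which they close (so a half turn about z gives the same grasp; the last joint's range is limited). The gripper opens to 88 mm and grips with 3 to 60 N. Pads are 20 mm wide; open, the fingers measure 115 mm over their backs; the gripper's body (75 mm by 178 mm) begins 61 mm behind the grasp point.
Start: joints at [-1.266, 0.423, 1.63, -0, 1.089, -0.019], TCP at [198.874, -592.498, 222.675] pointing down, gripper open.
Joint ranges: [-3, 3], [-0.9, 2.11], [0.09, 2.58], [-1.31, 4.45], [0.11, 2.69], [-2.54, 2.54]. Speed limits (rad/s): [2.39, 2.39, 3.01, 3.14, 3.14, 3.14].

## Interface

Orientations are given as a rotation vector (axis times angle).
In Python, from workcell import ctrl, viewer, ticket, models gives the robot as it stands.
- The arm moves only by the tool play_rows, never from a script. Its arguments are lists of equal length, an entry for each row: "dp": the shift along the world's x, y, z in mm, a list of three; "yaw": the turn about the world's z in degrees. In form: {"dp": [[tx, ty, tz], ...], "yaw": [yaw, ...]}. A call has 1 to 8 rows; each row shifts and turns the commanded pose from where the row before left it; what a row does not reach is not made up. A row lasts 1/12 s, in which the tool goes at most 41.7 mm and 7.16 degrees, less where a joint would pass 70% of its speed; a pose out of reach is approached as far as the arm can. A call is refused whole if a number of a shift passes 41.7 or a number of a turn 7.16, either way. A call with a gripper value outside its range is refused whole. "gripper" is the closure, from 0 (fully open) to 1 (shut), set as the call begins (left out, the last holds). The fingers move at their own pace and stop on an object; the grip force is fixed at half the most. Time passes only in rows, so rows that do not move let the fingers close. It gives the time, the measured TCP pose, the force, the opening and the grip force at its end, in the units of the state.
- ctrl.get_obs(): the state, without advancing time (a new reading comes with each control period).
- viewer.get_image(name): name is "scene" or "top" or "wrist"; returns a dict with "pixels" (400x640x3 uint8, red, green, blue), "range_z" (400x640 float32, mm along the optical axis (not along the pixel's ray), 0 where there is no reading), "fx", "fy", "cx", "cy" (pixels), "T" (4x4, takes a point from camera to world coordinates); the wrist camera has in their place "hand_eye" (4x4, takes a point from camera to tool coordinates, whose origin is the TCP and whose axes are the flange's). Camera axes: x right, y up, looking along -z (the intrinsics and any distortion apply to the point x, -y, -z); pixel columns grow to the right and rows downward; lengths in mm; the calibration is good to about 2 mm. A picture is of the moment at which its call begins: read the wrist's pose just before it.
- ticket.close_job(): hands the job in; it is judged then, once.
Trained networks look in a picture, given as the dict that the camera call returned (one of the last four; its "shot" number tells which), for a name from the list of things; names that differ only in an ending like _2 or _b are one class to them, and where a whole thing is asked for, a point or a joint stands for the part that bears it (a point fixed in the world has none). Each returns a list of dicts, best first, with "conf" (0 to 1); they miss things now and then, are a little off and sometimes report something else, mostly with a low value. They report only what shows in the picture. A call takes as long as a camera call. They do not tell look-alikes from the thing itself.
- models.look_for(picture, name): "bbox" ([centre column, centre row, width, height] in pixels, round what is visible of it).
- models.landmark_of(picture, name): "location" ([column, row] in pixels: a listed point, or the origin of a listed thing).
The state is a dict: "t": time; "qpos": joint angles; "qvel": joint speeds; "joint_torque": joint torques, N m; "ee_pos": TCP position; "orientation": TCP orientation; "ft_force": force on the tool from outside, world axes, zero at the start; "moment": the same for the moment, N m; "width": finger opening in mm; "grasp_force": force on a finger pad.
Only numpy, scipy, OpenCV 4.12 (cv2) and the standard library are available. Lean on these libraries where they do the work, as an engineer would, in place of code of your own. Each camera call takes 0.05 s, during which the arm holds its last target. There are 200 camera calls.

## Working session

There is one attempt and no reset: what is moved stays moved. The work goes in short steps, Python scripts to look and compute and a tool call to move; the robot and the scene stay as the last step left them, time stands still between calls to the robot, and variables do not carry over. Pictures are saved under pics/ and viewed, at most 14 in all, crops included, and the job is handed in when it is done.

Besides the shell and the picture viewer there is one more tool, called after "Request:" as a command line: name --pt "numbers of a row" for each row, then --argument value for the rest. play_rows: Moves the arm, as the interface text tells. Its arguments: {"type":"object","properties":{"dp":{"type":"array"},"yaw":{"type":"array"},"gripper":{"type":"number"}},"required":["dp","yaw"]}

```bash
mkdir -p pics
cat > h.py <<'E'
import numpy as np, cv2
from workcell import ctrl, viewer, ticket, models
def w(p,u,v,z=None,T=None):
    T=p["T"] if T is None else T
    d=np.array([(u-p["cx"])/p["fx"],-(v-p["cy"])/p["fy"],-1.])
    o=T[:3,3]; r=T[:3,:3]@d
    if z is None:
        s=float(p["range_z"][int(round(v)),int(round(u))])
    else: s=(z-o[2])/r[2]
    return o+s*r
E
python3 - <<'E'
from h import *
for n in("scene","top"):
    p=viewer.get_image(n); cv2.imwrite(f"pics/{n}0.png",p["pixels"][:,:,::-1])
    print(n,p.keys(),p["T"][:3,3].round())
    for k in("bottle","jar","spool","tin","store_rack","print_rack","bottle_pad","jar_pad","spool_pad","tin_pad"):
        for d in models.landmark_of(p,k)[:3]:
            u,v=d["location"]; z={"s":0,"p":0}.get(k[0],17) if "rack" in k else 14 if "pad" in k else 17
            print(k,round(d["conf"],2),np.round([u,v]),w(p,u,v,z).round())
print(ctrl.get_obs())
E
```

```text
scene dict_keys(['pixels', 'range_z', 'fx', 'fy', 'cx', 'cy', 'T', 'shot']) [ 83. 369. 402.]
bottle 0.82 [312. 179.] [ 734. -360.   17.]
bottle 0.66 [334. 202.] [ 613. -289.   17.]
jar 0.61 [291. 241.] [ 571. -119.   17.]
spool 0.83 [261. 212.] [ 696. -164.   17.]
spool 0.77 [312. 224.] [ 586. -188.   17.]
tin 0.94 [357. 194.] [ 602. -352.   17.]
tin 0.34 [290. 239.] [ 577. -122.   17.]
store_rack 0.71 [327. 222.] [ 590. -238.    0.]
print_rack 0.67 [365. 267.] [ 441. -154.    0.]
bottle_pad 0.6 [335. 209.] [ 598. -272.   14.]
jar_pad 0.58 [290. 241.] [ 575. -121.   14.]
spool_pad 0.54 [316. 223.] [ 586. -200.   14.]
tin_pad 0.74 [357. 194.] [ 607. -360.   14.]
tin_pad 0.57 [355. 200.] [ 591. -329.   14.]
top dict_keys(['pixels', 'range_z', 'fx', 'fy', 'cx', 'cy', 'T', 'shot']) [ 365. -215. 1210.]
bottle 0.84 [397. 143.] [ 742. -386.   17.]
bottle 0.57 [349. 203.] [ 595. -269.   17.]
jar 0.85 [287. 208.] [ 581. -125.   17.]
jar 0.44 [352. 205.] [ 591. -276.   17.]
spool 0.79 [317. 151.] [ 722. -194.   17.]
spool 0.69 [314. 209.] [ 581. -187.   17.]
tin 0.78 [381. 204.] [ 594. -346.  
[... 351 characters left out ...]
.] [ 594. -280.   14.]
{'t': 1.1, 'qpos': array([-1.26603601e+00,  4.23115498e-01,  1.62990123e+00,  1.45455247e-05,
        1.08860756e+00, -1.90225256e-02]), 'qvel': array([ 0.00188146,  0.00145693,  0.00114746, -0.00217051, -0.00123486,
       -0.00029658]), 'joint_torque': array([ 2.23648887e-03, -5.44579875e+01, -2.74047196e+01,  6.44008094e-02,
        1.66467007e-02, -1.17835785e-05]), 'ee_pos': array([ 198.85557815, -592.4995425 ,  222.66489134]), 'orientation': array([-3.10048274e+00, -5.06362381e-01, -1.29592347e-05]), 'ft_force': array([-0.4843459 , -0.21082839, -0.33879721]), 'moment': array([ 0.00212498, -0.02888339, -0.0098529 ]), 'grasp_force': 0.0, 'width': 87.80452305795362}
```

View pics/scene0.png

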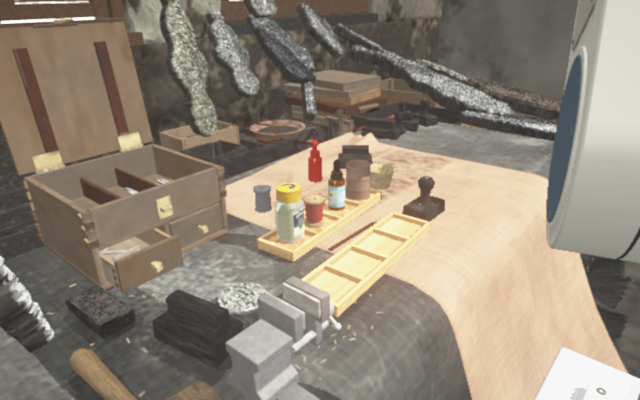

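View pics/top0.png

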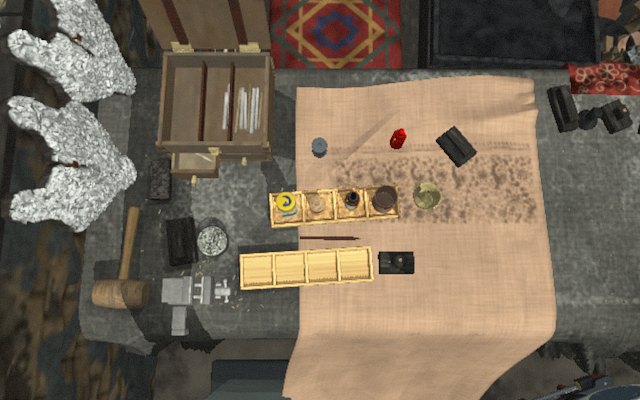

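The scene picture, left to right, shows the jar (290,213), red spool (313,212), brown bottle (337,190) and tin (357,180) in the far store rack. The near rack at (365,262) is empty. Possible mix-ups:
- **Spool:** red (313,212) or grey (262,198). I choose the red one.
- **Bottle:** brown (337,190) or red (315,162). I choose the brown one.
- **Tin:** (357,180) or the glass at (381,177). I choose the reddish-brown one.
- **Jar:** only one, the yellow lid at (290,190).

Next I'll measure the racks and check a close crop.

Run:
```python
from h import *
from scipy.spatial.transform import Rotation as R
p=viewer.get_image("top"); im=p["pixels"][:,:,::-1].copy()
cv2.imwrite("pics/crop1.png",cv2.resize(im[125:310,150:450],None,fx=2.6,fy=2.6,interpolation=cv2.INTER_CUBIC))
hsv=cv2.cvtColor(im,cv2.COLOR_BGR2HSV)
m=((hsv[:,:,0]>14)&(hsv[:,:,0]<32)&(hsv[:,:,1]>95)&(hsv[:,:,2]>130)).astype(np.uint8)
for nm,(a,b,c,d) in dict(store=(170,230,255,408),pr=(238,300,228,385)).items():
    s=np.zeros_like(m); s[a:b,c:d]=m[a:b,c:d]; s=cv2.morphologyEx(s,cv2.MORPH_OPEN,np.ones((2,2)))
    ys,xs=np.nonzero(s); P=np.array([w(p,x,y,22)[:2] for x,y in zip(xs,ys)]).astype(np.float32)
    print(nm,len(P),cv2.minAreaRect(P),cv2.boxPoints(cv2.minAreaRect(P)).round())
# object tops by depth
Z=np.array([[w(p,u,v) for u in range(640)] for v in range(400)])
for n,(x,y,lo) in dict(jar=(585,-122,95),spool=(587,-193,55),bottle=(590,-272,95),tin=(596,-345,75)).items():
    k=(np.hypot(Z[...,0]-x,Z[...,1]-y)<38)&(Z[...,2]>lo)&(Z[...,2]<130)
    q=Z[k]; print(n,k.sum(),q.mean(0).round(1),(q.min(0)/2+q.max(0)/2).round(1),np.ptp(q,axis=0).round())
k=(Z[...,0]>330)&(Z[...,0]<560)
for lo,hi in((-420,-330),(-20,60),(60,150)):
    q=Z[k&(Z[...,1]>lo)&(Z[...,1]<hi)&(Z[...,2]>30)]; print(lo,hi,q.min(0).round(),q.max(0).round()) if len(q) else print(lo,hi,None)
print(R.from_rotvec(ctrl.get_obs()["orientation"]).as_matrix()[:,1])
```

```text
store 3266 ((586.5193481445312, -237.40562438964844), (83.43799591064453, 302.77252197265625), 4.867306232452393) [[ 532.  -90.]
 [ 558. -392.]
 [ 641. -385.]
 [ 615.  -83.]]
pr 4605 ((442.22711181640625, -173.0043487548828), (81.71305847167969, 303.1009521484375), 4.025649547576904) [[ 391.  -25.]
 [ 412. -327.]
 [ 494. -321.]
 [ 472.  -19.]]
jar 314 [ 580.  -129.   112.2] [ 581.  -128.3  106.8] [40. 42. 23.]
spool 218 [ 585.6 -195.6   66.7] [ 585.7 -195.6   66.3] [38. 36. 13.]
bottle 47 [ 594.7 -274.5  108.2] [ 594.8 -275.1  107.5] [16. 18. 25.]
tin 95 [ 601.9 -351.2   84.3] [ 598.7 -348.7   83. ] [52. 50. 16.]
-420 -330 [ 434. -416.   30.] [ 482. -339.   85.]
-20 60 [363.  -4.  30.] [536.  60.  95.]
60 150 [363.  61.  30.] [558. 150.  94.]
[ 3.18221765e-01 -9.48016301e-01 -2.12056526e-05]
```

View pics/crop1.png

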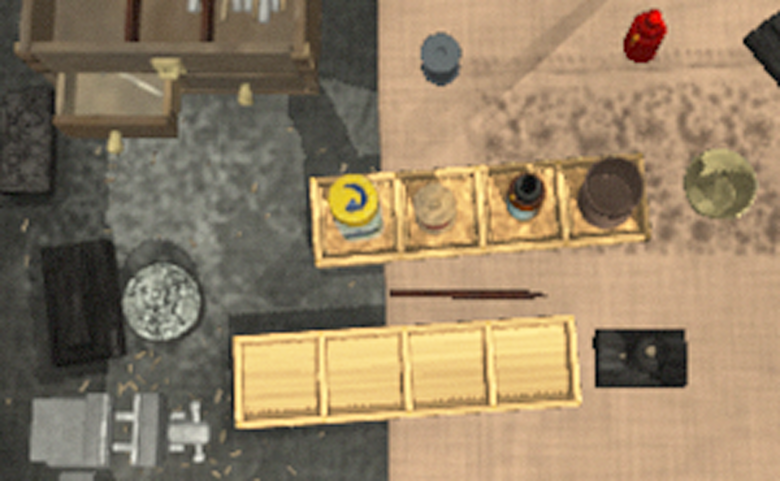

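The crop confirms jar (355,205), red-thread spool (435,203), brown bottle (525,195) and tin (610,190), with empty bays at x ≈ 280, 365, 450 and 535. Rack sizes and object heights match the description. I'll move above the jar now.

Request:
play_rows --pt "24 29 0" --pt "24 29 0" --pt "24 29 0" --pt "24 29 0" --pt "24 29 0" --pt "24 29 0" --pt "24 29 0" --pt "24 29 0" --yaw '[6.9,6.9,6.9,6.9,6.9,6.9,6.9,6.9]' --gripper 0

```text
t: 1.82
ee_pos: [391.8, -359.0, 222.9]
orientation: [2.507, 1.892, 0.0]
ft_force: [0.1, 0.5, -0.1]
width: 87.3
grasp_force: 0.0
```

Request:
play_rows --pt "24 29 0" --pt "24 29 0" --pt "24 29 0" --pt "24 29 0" --pt "24 29 0" --pt "24 29 0" --pt "24 29 0" --pt "14 29 0" --yaw '[6.9,6.9,6.9,0,0,0,0,0]'

```text
t: 2.48
ee_pos: [575.1, -126.8, 223.0]
orientation: [2.132, 2.306, 0.001]
ft_force: [-0.1, 0.6, 0.1]
width: 87.8
grasp_force: 0.0
```

Request:
play_rows --pt "0 0 0" --pt "0 0 0" --pt "0 0 0" --yaw '[0,0,0]'

```text
t: 2.73
ee_pos: [572.5, -128.6, 222.5]
orientation: [-2.132, -2.307, 0.001]
ft_force: [-0.3, -0.7, -0.0]
width: 87.9
grasp_force: 0.0
```

```bash
cat >> h.py <<'E'
from scipy.spatial.transform import Rotation as R
def wrist():
    o=ctrl.get_obs(); p=viewer.get_image("wrist")
    F=np.eye(4); F[:3,:3]=R.from_rotvec(o["orientation"]).as_matrix(); F[:3,3]=o["ee_pos"]
    T=F@p["hand_eye"]; p["W"]=T
    v,u=np.mgrid[0:400,0:640]; s=p["range_z"]
    c=np.stack([(u-p["cx"])/p["fx"]*s,-(v-p["cy"])/p["fy"]*s,-s],-1)
    Z=c@T[:3,:3].T+T[:3,3]; Z[s<=0]=np.nan
    return p,Z,o
OBJ=dict(jar=(580,-128,95,125),spool=(586,-196,55,80),bottle=(595,-275,60,125),tin=(600,-350,75,95))
def circ(Z,names=OBJ):
    for n in names:
        x,y,lo,hi=OBJ[n]; k=(np.hypot(Z[...,0]-x,Z[...,1]-y)<36)&(Z[...,2]>lo)&(Z[...,2]<hi)
        q=Z[k]
        if len(q)>10:
            (cx,cy),r=cv2.minEnclosingCircle(q[:,:2].astype(np.float32)); print(n,len(q),"circ",round(cx,1),round(cy,1),round(r,1),"top",np.percentile(q[:,2],95).round(1), "box",np.percentile(q,1,axis=0).round(),np.percentile(q,99,axis=0).round())
E
python3 - <<'E'
from h import *
p,Z,o=wrist(); cv2.imwrite("pics/w1.png",p["pixels"][:,:,::-1]); circ(Z); print(o["ee_pos"])
E
```

```text
jar 1770 circ 583.1 -126.3 21.2 top 115.6 box [ 564. -146.   98.] [ 602. -106.  116.]
spool 891 circ 587.1 -193.9 18.8 top 68.9 box [ 570. -212.   65.] [ 605. -176.   69.]
bottle 192 circ 598.6 -276.6 10.0 top 118.1 box [ 590. -280.   94.] [ 607. -267.  120.]
tin 323 circ 600.2 -340.6 23.7 top 88.2 box [ 578. -339.   75.] [ 622. -321.   89.]
[ 572.47186726 -128.64624613  222.50260433]
```

View pics/w1.png

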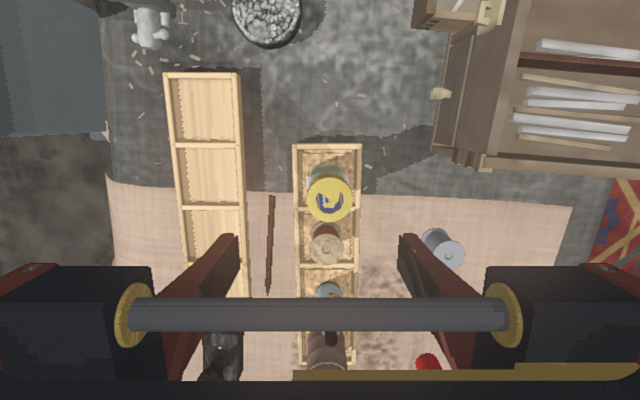

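The wrist view agrees with the top view: the jar lid is at (330,198), centred between the fingers in x. I'll descend and grip.

Request:
play_rows --pt "9 1 0" --pt "0 0 -40" --pt "0 0 -40" --pt "0 0 -40" --pt "0 0 -30" --pt "0 0 -18" --pt "0 0 0" --pt "0 0 0" --yaw '[0,0,0,0,0,0,0,0]'

```text
t: 3.45
ee_pos: [581.5, -128.3, 54.0]
orientation: [-2.134, -2.303, 0.001]
ft_force: [-0.1, 0.4, 1.4]
width: 87.7
grasp_force: 0.0
```

Request:
play_rows --pt "0 0 0" --pt "0 0 0" --pt "0 0 0" --pt "0 0 0" --pt "0 0 0" --pt "0 0 0" --pt "0 0 0" --pt "0 0 0" --yaw '[0,0,0,0,0,0,0,0]' --gripper 1

```text
t: 4.12
ee_pos: [582.0, -127.5, 54.9]
orientation: [2.133, 2.306, 0.0]
ft_force: [0.6, 0.7, 2.1]
width: 42.4
grasp_force: 30.0
```

Request:
play_rows --pt "0 0 10" --pt "0 0 25" --pt "0 0 30" --pt "0 0 30" --pt "0 0 15" --pt "-10 -10 0" --pt "-20 -20 0" --pt "-20 -20 0" --yaw '[0,0,0,0,0,0,0,0]'

```text
t: 4.78
ee_pos: [530.4, -177.7, 164.2]
orientation: [-2.131, -2.308, 0.001]
ft_force: [-1.4, -0.7, -1.9]
width: 42.2
grasp_force: 30.0
```

Request:
play_rows --pt "-20 -25 0" --pt "-20 -25 0" --pt "-20 -25 0" --pt "-15 -20 0" --pt "-7 -11 0" --pt "0 0 0" --pt "0 0 0" --pt "0 0 0" --yaw '[0,0,0,0,0,0,0,0]'

```text
t: 5.45
ee_pos: [450.0, -282.9, 164.3]
orientation: [-2.133, -2.306, -0.0]
ft_force: [-0.1, -0.1, -0.5]
width: 42.3
grasp_force: 30.0
```

Request:
play_rows --pt "0 0 -25" --pt "0 0 -35" --pt "0 0 -30" --pt "0 0 -12" --pt "0 0 -6" --pt "0 0 -4" --pt "0 0 0" --pt "0 0 0" --yaw '[0,0,0,0,0,0,0,0]'

```text
t: 6.12
ee_pos: [450.9, -283.8, 53.8]
orientation: [2.132, 2.305, 0.001]
ft_force: [0.5, -0.1, -0.7]
width: 42.4
grasp_force: 30.0
```

Request:
play_rows --pt "0 0 0" --pt "0 0 0" --pt "0 0 0" --pt "0 0 0" --pt "0 0 0" --pt "0 0 0" --yaw '[0,0,0,0,0,0]' --gripper 0

```text
t: 6.62
ee_pos: [449.9, -283.6, 52.9]
orientation: [2.133, 2.306, 0.0]
ft_force: [-0.6, -1.2, -0.3]
width: 79.1
grasp_force: 0.0
```

Request:
play_rows --pt "0 0 15" --pt "0 0 35" --pt "0 0 40" --pt "0 0 30" --pt "0 0 0" --pt "0 0 0" --yaw '[0,0,0,0,0,0]'

```text
t: 7.12
ee_pos: [450.9, -284.2, 174.5]
orientation: [2.131, 2.303, 0.001]
ft_force: [-0.3, 0.9, 0.1]
width: 87.7
grasp_force: 0.0
```

Run:
```python
from h import *
p=viewer.get_image("scene"); cv2.imwrite("pics/s1.png",cv2.resize(p["pixels"][130:330,220:480,::-1],None,fx=2.5,fy=2.5)); print(ctrl.get_obs()["ee_pos"])
```

```text
[ 449.8176748  -283.48963097  172.85129708]
```

View pics/s1.png

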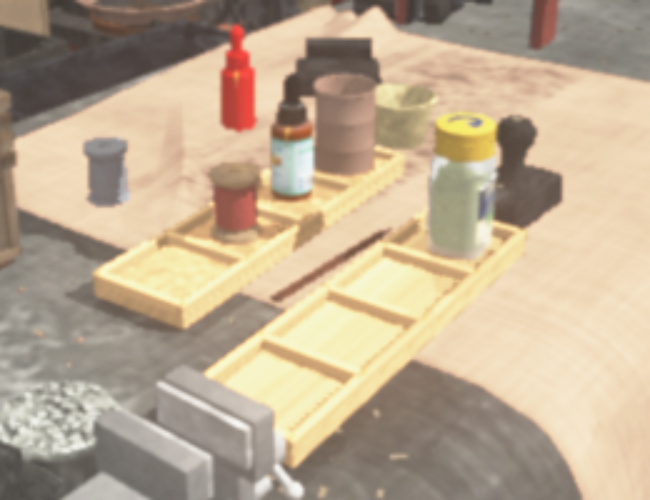

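The jar stands upright in the rightmost bay at (462,190) in the crop. Next is the spool.

Request:
play_rows --pt "30 20 0" --pt "40 25 0" --pt "36 25 0" --pt "30 18 0" --pt "0 0 -35" --pt "0 0 -40" --pt "0 0 -40" --pt "0 0 -20" --yaw '[0,0,0,0,0,0,0,0]'

```text
t: 7.83
ee_pos: [575.4, -197.7, 31.1]
orientation: [-2.127, -2.301, 0.006]
ft_force: [-0.8, 0.1, -0.3]
width: 87.7
grasp_force: 0.0
```

Request:
play_rows --pt "0 0 -8" --pt "0 0 0" --pt "0 0 0" --yaw '[0,0,0]'

```text
t: 8.08
ee_pos: [579.1, -199.6, 29.1]
orientation: [-2.133, -2.305, 0.001]
ft_force: [-0.1, -0.1, 1.2]
width: 87.6
grasp_force: 0.0
```

Request:
play_rows --pt "0 0 0" --pt "0 0 0" --pt "0 0 0" --pt "0 0 0" --pt "0 0 0" --pt "0 0 0" --pt "0 0 0" --pt "0 0 0" --yaw '[0,0,0,0,0,0,0,0]' --gripper 1

```text
t: 8.75
ee_pos: [579.7, -199.7, 29.9]
orientation: [2.133, 2.306, 0.0]
ft_force: [-0.2, 0.2, 0.6]
width: 38.0
grasp_force: 0.2
```

Request:
play_rows --pt "0 0 0" --pt "0 0 0" --yaw '[0,0]'

```text
t: 8.92
ee_pos: [579.7, -199.7, 29.9]
orientation: [2.133, 2.306, 0.0]
ft_force: [-0.1, -0.1, 3.0]
width: 36.9
grasp_force: 30.0
```

Request:
play_rows --pt "0 0 5" --pt "0 0 10" --pt "0 0 15" --pt "0 0 0" --yaw '[0,0,0,0]'

```text
t: 9.25
ee_pos: [581.0, -200.2, 62.5]
orientation: [2.131, 2.303, 0.002]
ft_force: [0.8, -0.0, 1.2]
width: 36.9
grasp_force: 30.0
```

Run:
```python
from h import *
p=viewer.get_image("scene"); cv2.imwrite("pics/s2.png",cv2.resize(p["pixels"][150:280,240:400,::-1],None,fx=4,fy=4)); print(ctrl.get_obs()["ee_pos"])
```

```text
[ 580.5476422  -200.08544516   61.41530816]
```

View pics/s2.png

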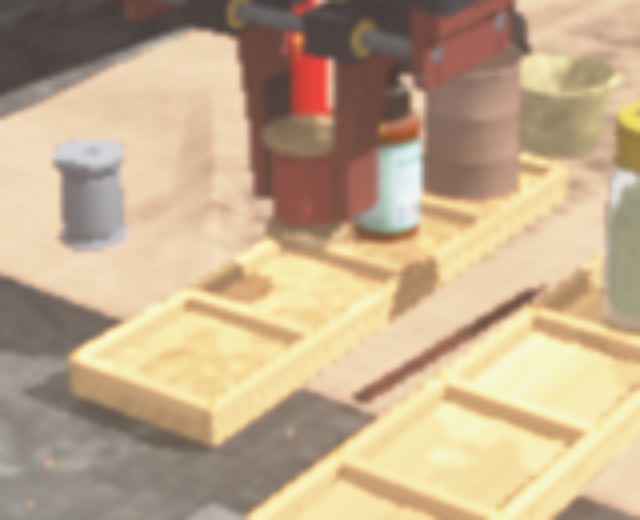

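The spool is held upright at (310,175) in the crop.

Request:
play_rows --pt "0 0 25" --pt "0 0 30" --pt "0 0 15" --pt "-15 0 0" --pt "-25 -2 0" --pt "-25 -3 0" --pt "-25 -3 0" --pt "-25 -3 0" --yaw '[0,0,0,0,0,0,0,0]'

```text
t: 9.97
ee_pos: [463.0, -210.4, 129.3]
orientation: [-2.133, -2.306, 0.0]
ft_force: [-0.8, -1.0, -0.8]
width: 36.8
grasp_force: 30.0
```

Request:
play_rows --pt "-14 -2 0" --pt "-6 -1 0" --pt "0 0 0" --pt "0 0 0" --pt "0 0 0" --yaw '[0,0,0,0,0]'

```text
t: 10.38
ee_pos: [445.6, -213.9, 129.8]
orientation: [2.132, 2.306, 0.001]
ft_force: [0.5, -0.2, -0.7]
width: 37.0
grasp_force: 30.0
```

Request:
play_rows --pt "0 0 -20" --pt "0 0 -30" --pt "0 0 -28" --pt "0 0 -14" --pt "0 0 -6" --pt "0 0 -4" --pt "0 0 0" --pt "0 0 0" --yaw '[0,0,0,0,0,0,0,0]'

```text
t: 11.05
ee_pos: [445.4, -213.9, 28.2]
orientation: [2.132, 2.305, 0.001]
ft_force: [0.2, 0.9, -0.9]
width: 36.9
grasp_force: 30.0
```

Request:
play_rows --pt "0 0 0" --pt "0 0 0" --pt "0 0 0" --pt "0 0 0" --pt "0 0 0" --pt "0 0 0" --pt "0 0 0" --yaw '[0,0,0,0,0,0,0]' --gripper 0

```text
t: 11.63
ee_pos: [444.4, -213.7, 27.8]
orientation: [2.133, 2.306, 0.0]
ft_force: [-0.2, -0.5, -0.0]
width: 80.3
grasp_force: 0.0
```

Request:
play_rows --pt "0 0 15" --pt "0 0 35" --pt "0 0 40" --pt "0 0 40" --pt "0 0 15" --pt "0 0 0" --pt "0 0 0" --yaw '[0,0,0,0,0,0,0]'

```text
t: 12.22
ee_pos: [444.8, -213.8, 173.4]
orientation: [2.132, 2.304, 0.001]
ft_force: [0.0, 0.4, -0.4]
width: 87.8
grasp_force: 0.0
```

Request:
play_rows --pt "15 -6 0" --pt "22 -9 0" --pt "22 -9 0" --pt "22 -9 0" --pt "22 -9 0" --pt "22 -9 0" --pt "17 -7 0" --pt "9 -4 0" --yaw '[0,0,0,0,0,0,0,0]'

```text
t: 12.88
ee_pos: [596.1, -275.8, 169.8]
orientation: [-2.131, -2.304, 0.001]
ft_force: [-0.1, -0.1, 0.2]
width: 88.0
grasp_force: 0.0
```

Request:
play_rows --pt "0 0 0" --pt "0 0 0" --pt "0 0 0" --yaw '[0,0,0]'

```text
t: 13.13
ee_pos: [593.9, -275.0, 171.5]
orientation: [-2.132, -2.304, 0.001]
ft_force: [0.0, -0.3, 0.1]
width: 88.1
grasp_force: 0.0
```

Run:
```python
from h import *
p=viewer.get_image("scene"); cv2.imwrite("pics/s3.png",cv2.resize(p["pixels"][150:300,270:450,::-1],None,fx=3.5,fy=3.5))
p,Z,o=wrist(); circ(Z); print(o["ee_pos"])
```

```text
bottle 1278 circ 598.0 -273.4 16.7 top 117.2 box [ 583. -283.   61.] [ 613. -257.  119.]
tin 545 circ 600.8 -347.1 26.0 top 88.5 box [ 576. -362.   75.] [ 626. -322.   89.]
[ 594.05940469 -275.03249022  171.97049199]
```

View pics/s3.png

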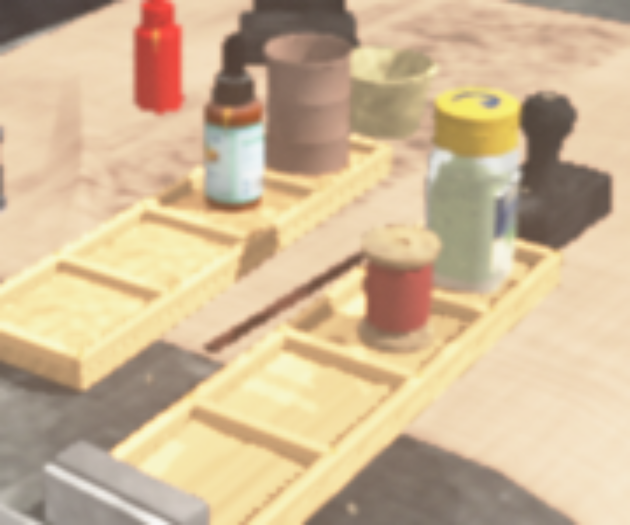

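The spool stands upright in the second bay from the right at (400,290). Next is the bottle.

Request:
play_rows --pt "3 0 -20" --pt "0 0 -30" --pt "0 0 -30" --pt "0 0 -25" --pt "0 0 -14" --pt "0 0 -7" --pt "0 0 0" --pt "0 0 0" --yaw '[0,0,0,0,0,0,0,0]'

```text
t: 13.9
ee_pos: [598.9, -275.9, 47.6]
orientation: [2.133, 2.305, 0.001]
ft_force: [-0.7, 0.3, 0.4]
width: 87.4
grasp_force: 0.0
```

Request:
play_rows --pt "0 0 0" --pt "0 0 0" --pt "0 0 0" --pt "0 0 0" --pt "0 0 0" --pt "0 0 0" --pt "0 0 0" --pt "0 0 0" --yaw '[0,0,0,0,0,0,0,0]' --gripper 1

```text
t: 14.57
ee_pos: [598.4, -275.7, 46.7]
orientation: [-2.133, -2.306, 0.0]
ft_force: [0.3, -0.4, 0.3]
width: 38.2
grasp_force: 0.0
```

Request:
play_rows --pt "0 0 0" --pt "0 0 0" --pt "0 0 0" --yaw '[0,0,0]'

```text
t: 14.82
ee_pos: [598.3, -275.6, 46.6]
orientation: [-2.133, -2.306, 0.0]
ft_force: [-0.5, -0.8, -0.3]
width: 31.5
grasp_force: 30.0
```

Request:
play_rows --pt "0 0 10" --pt "0 0 25" --pt "0 0 30" --pt "0 0 30" --pt "0 0 15" --pt "-10 8 0" --pt "-20 18 0" --pt "-20 18 0" --yaw '[0,0,0,0,0,0,0,0]'

```text
t: 15.48
ee_pos: [548.4, -231.7, 157.9]
orientation: [2.133, 2.304, 0.001]
ft_force: [-0.1, 0.5, -0.7]
width: 31.6
grasp_force: 30.0
```

Request:
play_rows --pt "-22 19 0" --pt "-22 19 0" --pt "-22 19 0" --pt "-20 18 0" --pt "-14 13 0" --pt "-8 7 0" --pt "0 0 0" --pt "0 0 0" --yaw '[0,0,0,0,0,0,0,0]'

```text
t: 16.15
ee_pos: [441.4, -137.0, 157.4]
orientation: [2.132, 2.305, 0.001]
ft_force: [0.8, -0.3, 0.3]
width: 31.9
grasp_force: 30.0
```

Request:
play_rows --pt "0 0 0" --pt "0 0 0" --yaw '[0,0]'

```text
t: 16.32
ee_pos: [441.7, -137.4, 156.9]
orientation: [2.133, 2.305, 0.001]
ft_force: [-1.2, 0.2, -0.5]
width: 31.8
grasp_force: 30.0
```

Request:
play_rows --pt "-1 1 -20" --pt "0 0 -32" --pt "0 0 -30" --pt "0 0 -16" --pt "0 0 -8" --pt "0 0 -4" --pt "0 0 -2.5" --pt "0 0 0" --yaw '[0,0,0,0,0,0,0,0]'

```text
t: 16.98
ee_pos: [440.1, -136.0, 44.4]
orientation: [2.133, 2.305, 0.0]
ft_force: [-0.2, 0.9, -1.0]
width: 31.6
grasp_force: 30.0
```

Request:
play_rows --pt "0 0 0" --pt "0 0 0" --yaw '[0,0]'

```text
t: 17.15
ee_pos: [440.2, -135.9, 45.1]
orientation: [2.132, 2.305, 0.001]
ft_force: [-0.4, 0.9, -0.1]
width: 31.4
grasp_force: 30.0
```

Request:
play_rows --pt "0 0 0" --pt "0 0 0" --pt "0 0 0" --pt "0 0 0" --pt "0 0 0" --pt "0 0 0" --pt "0 0 0" --pt "0 0 0" --yaw '[0,0,0,0,0,0,0,0]' --gripper 0

```text
t: 17.82
ee_pos: [439.4, -135.6, 44.1]
orientation: [-2.133, -2.306, 0.0]
ft_force: [0.7, -0.7, -0.0]
width: 81.6
grasp_force: 0.0
```

Request:
play_rows --pt "0 0 15" --pt "0 0 35" --pt "0 0 40" --pt "0 0 38" --pt "0 0 0" --pt "0 0 0" --yaw '[0,0,0,0,0,0]'

```text
t: 18.32
ee_pos: [440.9, -136.1, 174.2]
orientation: [2.13, 2.303, 0.003]
ft_force: [0.3, -0.3, -0.3]
width: 87.7
grasp_force: 0.0
```

Request:
play_rows --pt "10 -14 0" --pt "15 -20 0" --pt "20 -26 0" --pt "20 -26 0" --pt "20 -26 0" --pt "20 -26 0" --pt "20 -26 0" --pt "20 -26 0" --yaw '[0,0,0,0,0,0,0,0]'

```text
t: 18.98
ee_pos: [584.1, -326.4, 169.4]
orientation: [-2.131, -2.303, 0.001]
ft_force: [0.1, 0.2, 0.1]
width: 87.9
grasp_force: 0.0
```

Request:
play_rows --pt "10 -14 0" --pt "5 -8 0" --pt "0 0 0" --pt "0 0 0" --pt "0 0 0" --yaw '[0,0,0,0,0]'

```text
t: 19.4
ee_pos: [598.3, -346.3, 171.1]
orientation: [-2.131, -2.305, 0.001]
ft_force: [-0.8, 0.3, 1.1]
width: 87.6
grasp_force: 0.0
```

Run:
```python
from h import *
p=viewer.get_image("scene"); cv2.imwrite("pics/s4.png",cv2.resize(p["pixels"][150:300,270:450,::-1],None,fx=3.5,fy=3.5))
p,Z,o=wrist(); circ(Z,["tin"]); print(o["ee_pos"])
```

```text
tin 823 circ 600.8 -347.5 25.9 top 88.8 box [ 576. -372.   75.] [ 626. -322.   89.]
[ 598.50234732 -346.32731046  171.61476827]
```

View pics/s4.png

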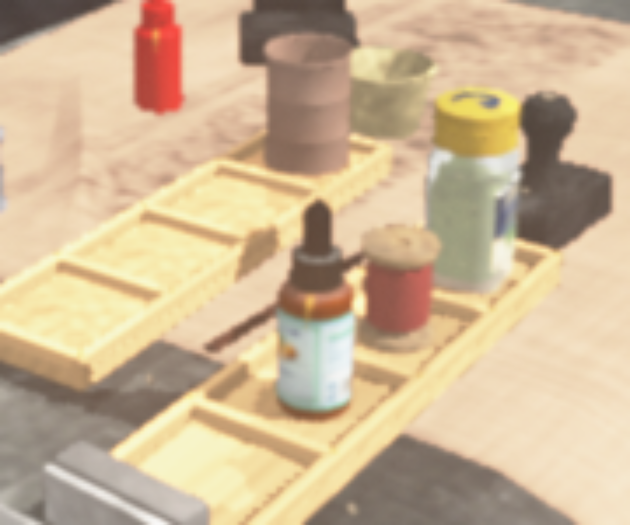

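The bottle stands upright in the second bay from the left at (315,340). Last is the tin.

Request:
play_rows --pt "2 -1 -20" --pt "0 0 -30" --pt "0 0 -30" --pt "0 0 -25" --pt "0 0 -14" --pt "0 0 -8" --pt "0 0 0" --pt "0 0 0" --yaw '[0,0,0,0,0,0,0,0]'

```text
t: 20.17
ee_pos: [602.0, -348.8, 46.1]
orientation: [2.132, 2.306, 0.0]
ft_force: [-0.4, -0.9, 0.3]
width: 88.1
grasp_force: 0.0
```

Request:
play_rows --pt "0 0 0" --pt "0 0 0" --pt "0 0 0" --pt "0 0 0" --pt "0 0 0" --pt "0 0 0" --pt "0 0 0" --pt "0 0 0" --yaw '[0,0,0,0,0,0,0,0]' --gripper 1

```text
t: 20.83
ee_pos: [601.3, -348.7, 45.5]
orientation: [-2.133, -2.306, 0.0]
ft_force: [-1.9, -0.1, 4.8]
width: 51.4
grasp_force: 30.0
```

Request:
play_rows --pt "0 0 0" --pt "0 0 0" --pt "0 0 0" --yaw '[0,0,0]'

```text
t: 21.08
ee_pos: [601.4, -348.8, 45.5]
orientation: [2.133, 2.306, -0.0]
ft_force: [-2.5, -0.1, 4.8]
width: 51.0
grasp_force: 30.0
```

Request:
play_rows --pt "0 0 10" --pt "0 0 25" --pt "0 0 30" --pt "0 0 30" --pt "0 0 25" --pt "-7 12 0" --pt "-13 22 0" --pt "-15 26 0" --yaw '[0,0,0,0,0,0,0,0]'

```text
t: 21.75
ee_pos: [566.8, -289.0, 166.1]
orientation: [2.133, 2.303, 0.001]
ft_force: [0.2, -0.8, -1.6]
width: 50.9
grasp_force: 30.0
```

Request:
play_rows --pt "-15 26 0" --pt "-15 26 0" --pt "-15 26 0" --pt "-15 26 0" --pt "-15 26 0" --pt "-15 26 0" --pt "-15 26 0" --pt "-14 24 0" --yaw '[0,0,0,0,0,0,0,0]'

```text
t: 22.42
ee_pos: [446.5, -81.3, 165.4]
orientation: [2.133, 2.306, 0.001]
ft_force: [-0.4, 0.1, -1.5]
width: 50.8
grasp_force: 30.0
```

Request:
play_rows --pt "-8 13 0" --pt "-5 8 0" --pt "0 0 0" --pt "0 0 0" --pt "0 0 0" --yaw '[0,0,0,0,0]'

```text
t: 22.83
ee_pos: [435.6, -62.4, 165.4]
orientation: [2.133, 2.305, 0.001]
ft_force: [-0.4, 0.6, -1.8]
width: 50.8
grasp_force: 30.0
```

Run:
```python
from h import *
p,Z,o=wrist(); print(o["ee_pos"], o["width"])
cv2.imwrite("pics/w5.png",p["pixels"][:,:,::-1])
```

```text
[435.63809345 -62.43928321 165.43846481] 50.789101411999916
```

View pics/w5.png

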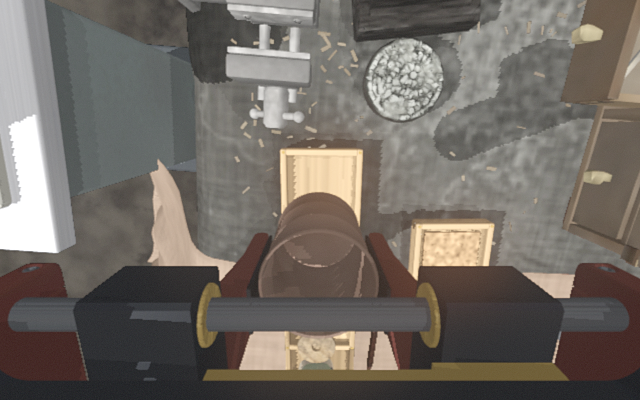

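The tin is upright over the leftmost bay at (320,180), and the vise is clear.

Request:
play_rows --pt "-1 0 -20" --pt "0 0 -32" --pt "0 0 -32" --pt "0 0 -20" --pt "0 0 -10" --pt "0 0 -5" --pt "0 0 -3" --pt "0 0 0" --yaw '[0,0,0,0,0,0,0,0]'

```text
t: 23.55
ee_pos: [434.0, -62.0, 43.4]
orientation: [2.134, 2.305, 0.0]
ft_force: [0.6, 0.2, -1.3]
width: 51.1
grasp_force: 30.0
```

Request:
play_rows --pt "0 0 0" --pt "0 0 0" --yaw '[0,0]'

```text
t: 23.72
ee_pos: [434.3, -61.8, 44.1]
orientation: [2.132, 2.305, 0.002]
ft_force: [-0.1, -1.0, -1.1]
width: 51.3
grasp_force: 30.0
```

Request:
play_rows --pt "0 0 0" --pt "0 0 0" --pt "0 0 0" --pt "0 0 0" --pt "0 0 0" --pt "0 0 0" --pt "0 0 0" --pt "0 0 0" --yaw '[0,0,0,0,0,0,0,0]' --gripper 0

```text
t: 24.38
ee_pos: [433.4, -61.6, 43.1]
orientation: [-2.133, -2.306, 0.0]
ft_force: [0.2, -0.3, -0.1]
width: 87.7
grasp_force: 0.0
```

Request:
play_rows --pt "0 0 15" --pt "0 0 35" --pt "0 0 40" --pt "0 0 40" --pt "0 0 20" --pt "0 0 0" --pt "0 0 0" --pt "0 0 0" --yaw '[0,0,0,0,0,0,0,0]'

```text
t: 25.05
ee_pos: [432.6, -61.5, 192.2]
orientation: [-2.133, -2.305, 0.001]
ft_force: [0.6, -0.7, -0.0]
width: 88.2
grasp_force: 0.0
```

Run:
```python
from h import *
p=viewer.get_image("scene"); cv2.imwrite("pics/s6.png",cv2.resize(p["pixels"][130:330,240:460,::-1],None,fx=2.8,fy=2.8)); print(ctrl.get_obs()["ee_pos"])
```

```text
[432.27637304 -61.46254824 191.72212325]
```

View pics/s6.png

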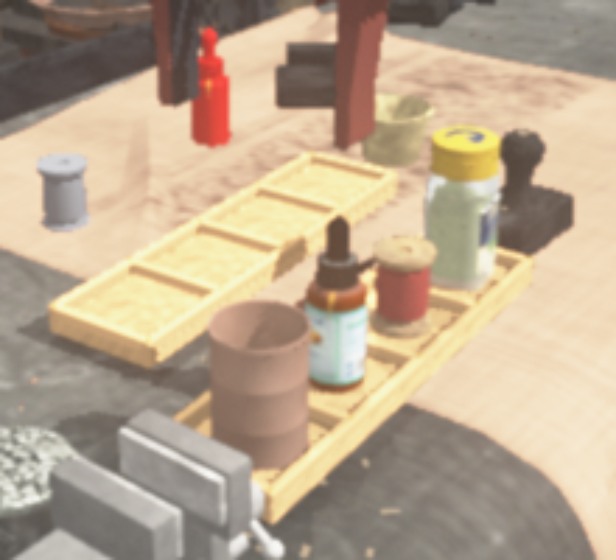

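All four stand upright: tin (260,385), bottle (335,335), spool (403,285), jar (462,205). I'll check the tin's rim height, then hand in.

Run:
```python
from h import *
p=viewer.get_image("scene")
Z=np.array([[w(p,u,v) for u in range(240,460)] for v in range(130,330)])
ok=True
for n,(x,y,t) in dict(tin=(434,-62,84),bottle=(440,-136,116),spool=(445,-210,64),jar=(450,-284,110)).items():
    k=(np.hypot(Z[...,0]-x,Z[...,1]-y)<33)&(Z[...,2]>30)&(Z[...,2]<140); top=np.percentile(Z[k][:,2],98)
    print(n,top.round(1),np.median(Z[k],axis=0).round()); ok&=abs(top-t)<7
if ok: print(ticket.close_job())
```

```text
tin 84.7 [426. -48.  65.]
bottle 112.3 [ 432. -124.   68.]
spool 65.4 [ 438. -198.   54.]
jar 111.6 [ 440. -266.   78.]
the job is handed in; nothing more can be done
None
```

The job is handed in: the tin, bottle, spool and jar stand upright and released in the printing rack, left to right, in reverse of their store order, finished at about 25 s of the 112 s allowed.

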